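# Empty the nut bin into the tray

## Task

On the workbench stands a blue tip-out bin of steel nuts under a clear hinged lid. Swing the lid fully back past its catch point so that it stays open by itself, and only then tip the bin right over by its red lever bar so that all four nuts fall into the yellow tray. Bring the empty bin back level on its rest with the lid still fully back, and leave the other things on the bench where they are.

Things in the scene. Friction and masses are not known exactly. Their poses are not given: they have to be found in the camera images.
- stand: Fixed plywood stand (base board 200 x 390 x 10 mm) that carries the bin between two wooden cheeks and a yellow catch tray. Origin on the bench surface straight below the bin's pivot. Its +y is the direction in which the bin pours, +z is up, the lever is on its -x side (towards the robot)
- tray (a point): Centre of the yellow tray's inner floor, 15 mm above the bench. Tray outside 180 (stand x) x 225 (stand y) x 34 mm high, walls 5 mm, rim 44 mm above the bench
- bin (a joint): Tilt of the blue bin about its pivot (rad): 0 = level on its rest, grows as it tips towards the tray (stand +y), end stop 1.9. The nuts have all slid out of the open bin by about 1.8. Near 0 gravity holds it level; well past half-way it falls on forward, so it must be pushed back. Friction 0.12 N m; tipping it or pushing it back takes up to about 10 N at the lever bar
- bin_pivot (a point): Middle of the bin's pivot axis, 100 mm above the bench; the axis lies along the stand's x. The bin is 108 mm wide (stand x), its floor level with the pivot, 50 mm deep, rear wall 85 mm behind the pivot (stand -y), front sloping from the pivot up to a pouring lip 36 mm ahead of it
- lever_bar (a point): Middle of the red lever bar: round, 10 mm thick, 75 mm long, parallel to the pivot axis, on a 100 mm steel lever rigid with the bin. It lies 122 mm to the stand's -x of bin_pivot and 100 mm from the pivot axis; bin level: 77 mm behind (stand -y) and 64 mm above the pivot; at the end stop the lever leans 59 degrees forward. Can be pushed, caged or pinched from above, 34 mm free each way along it
- lid (a joint): Opening of the clear lid about its hinge on the bin's rear rim (rad): 0 = shut, 2.2 = end stop, leaning back. Over-centre spring: below 1.75 it is driven shut (up to about 2 N at the lid bar), above 1.75 it snaps to the end stop and stays there while the bin is tipped
- lid_hinge (a point): Middle of the lid's hinge axis, parallel to the stand's x, 85 mm behind and 51 mm above the pivot with the bin level
- lid_bar (a point): Middle of the lid's black lift bar: round, 10 mm thick, 92 mm long, parallel to the hinge, 158 mm out from the hinge axis and 4 mm above the lid's underside, 34 mm (centre) beyond the lid's free edge, held by a 6 mm arm at each end. Lid 108 wide, 124 long, 4 thick. Shut, the bar is 155 mm above the bench and 73 mm ahead of the pivot; it rises to 309 mm on the way, 276 mm fully back
- nut0: Steel hexagon nut, 27 mm over corners, 12 mm thick, 40 g, lying in the bin at the start; origin at the centre of its underside
- nut1: Another nut, as nut0
- nut2: Another nut, as nut0
- nut3: Another nut, as nut0
- glue: Bystander: white glue bottle with orange cap, 52 mm in diameter, 130 mm high, standing; origin at the centre of its underside
- screwdriver: Bystander: red-handled screwdriver, about 200 mm long, lying on the bench; origin under its middle
- pot: Bystander: blue ceramic cup, 70 mm in diameter, 85 mm high, standing; origin at the centre of its underside

How it is judged:
On the way, in this order (a step that is already met when the one before it is completed fails the run):
1. the lid is fully back past its catch point while the bin is still level (value of joint lid above 2.05 rad and value of joint bin below 0.15 rad), for 0.2 s.
2. the bin is tipped right over (value of joint bin above 1.2 rad), for 0.1 s.
At the end, for the whole second after the job is handed in: All four nuts lie at rest in the yellow tray (inside its walls and below its rim), the bin is back level (tilt under 0.1 rad) and at rest, the lid is still fully back (over 2.05 rad), and the bottle and cup stand upright (x of nut0 in the frame of tray between -0.085 and 0.085 m and y of nut0 in the frame of tray between -0.1075 and 0.1075 m and z of each of nut0, nut1, nut2, nut3 in the frame of tray below 0.03 m and linear speed of each of nut0, nut1, nut2, nut3 below 0.03 m/s and x of nut1 in the frame of tray between -0.085 and 0.085 m and y of nut1 in the frame of tray between -0.1075 and 0.1075 m and x of nut2 in the frame of tray between -0.085 and 0.085 m and y of nut2 in the frame of tray between -0.1075 and 0.1075 m and x of nut3 in the frame of tray between -0.085 and 0.085 m and y of nut3 in the frame of tray between -0.1075 and 0.1075 m and value of joint bin below 0.1 rad and velocity of joint bin between -0.1 and 0.1 rad/s and value of joint lid above 2.05 rad and angle between each of glue, pot's own z axis and vertical below 0.2 rad); the robot touches nothing.
It fails at once if the bin is tipped (over 0.3 rad) while the lid is not past its catch point (value of joint bin above 0.3 rad and value of joint lid below 1.75 rad).
It fails at once if a bystander is moved more than 30 mm (distance of any of glue, pot, screwdriver from where it was at the start of the episode above 0.03 m).
It also fails if it takes over 69 s, if anything falls off the work surface, if the arm or the gripper's body presses on something with over 40 N, if the wrist force passes 120 N, or if a joint passes its speed limit or range.

## Robot

A 7-joint arm with a two-finger parallel gripper is mounted at the origin on the work surface. World frame = base frame: x ahead of the robot, y to its left, z up, the work surface at z = 0. Lengths are in m, angles in rad, forces in N, time in s.
With the tool pointing down it reaches from about 0.425 to 0.925 m from the base axis. Payload 6.8 kg.
Tool frame: the origin (TCP) lies at the very end of the fingers, on their centre line; the grasp point (between the pads) lies 19 mm behind it (hold_point_z is the distance from the TCP to the grasp point, in m); z points along the fingers, y is the direction in which the jaws open and shut (so a half turn about z gives the same grasp; the last joint's range is limited). The gripper opens to 85 mm and grips with 20 to 120 N. Pads are 22 mm wide; open, the fingers measure 114 mm over their backs; the gripper's body (76 mm by 85 mm) begins 54 mm behind the grasp point. The pads swing forward as they close: fully open they stand 13 mm farther back than shut.
Start: joints at [-1.445, 0.477, 0.022, 1.555, -0.011, 1.109, -0.083], TCP at [0.156, 0.657, 0.231] pointing down, gripper open.
Joint ranges: [-2.96, 2.96], [-0.34, 2.1], [-1.41, 1.46], [0.24, 2.44], [-1.37, 4.51], [0.17, 1.92], [-2.96, 2.96]. Speed limits (rad/s): [2.39, 2.39, 3.14, 3.14, 3.14, 3.14, 3.14].

## Interface

Orientations are given as a unit quaternion [w, x, y, z].
In Python, from station import get_obs, read_camera, calibration, hand_in, regions_of, hold_point_z gives the robot as it stands.
- The arm moves only by the tool send_rows, never from a script. Its argument "motion" is text: rows parted by semicolons, each of 7 numbers parted by spaces: the shift along the world's x, y, z in cm, then the turn, a rotation vector about the world's x, y, z in degrees, then the closure, from 0 (fully open) to 1 (shut). In form: dx dy dz rx ry rz fingers; .... A call has 1 to 20 rows; each row shifts and turns the pose as measured when the row begins; what a row does not reach is not made up. A row lasts 1/12 s, in which the tool goes at most 41.7 mm and 7.16 degrees, less where a joint would pass 70% of its speed; a pose out of reach is approached as far as the arm can. A call is refused whole if a number of a shift passes 4.17 or a number of a turn 7.16, either way. A call with a gripper value outside its range is refused whole. The fingers move at their own pace and stop on an object; "newtons" is the grip in N (left out, the last holds). Time passes only in rows, so rows that do not move let the fingers close. It gives the time, the measured TCP pose, the force and the opening at its end, in the units of the state.
- get_obs(): the state, without advancing time (a new reading comes with each control period).
- read_camera(name): name is "side" or "top"; returns the picture (384x512x3 uint8, red, green, blue); there is no depth.
- calibration(name): a dict with "mtx" (3x3 intrinsics, pixels), "k1" (the pictures are not rectified: a ray, as slopes to the right and down, at radius r is drawn at 1 + k1 r^2 times it, then the intrinsics apply), "R" (3x3) and "t" (3): a world point X has camera coordinates R X + t. Camera axes: x right, y down, z forward; pixel columns grow to the right and rows downward; lengths in m; the calibration is good to about 2 mm. A picture is of the moment at which its call begins. calibration takes no time and is no camera call.
- hand_in(): hands the job in, once; it reports no verdict.
Trained networks look in the newest picture that a camera, given by its name, has taken for a name from the list of things; names that differ only in an ending like _2 or _b are one class to them, and where a whole thing is asked for, a point or a joint stands for the part that bears it (a point fixed in the world has none). Each returns a list of dicts, best first, with "conf" (0 to 1); they miss things now and then, are a little off and sometimes report something else, mostly with a low value. They report only what shows in the picture. A call takes as long as a camera call.
- regions_of(thing, camera): "region" (384x512 bool, what is visible of it) and "point" ([column, row] in pixels, amid what is visible of it).
The state is a dict: "t": time; "q": joint angles; "joint_vel": joint speeds; "joint_torque": joint torques, N m; "eef_pos": TCP position; "tool_rot": TCP orientation; "contact_force": force on the tool from outside, world axes, zero at the start; "torque": the same for the moment, N m; "gripper_width": opening from 0.0 (shut) to 1.0 (fully open).
Only numpy, scipy, OpenCV 4.12 (cv2) and the standard library are available. Lean on these libraries where they do the work, as an engineer would, in place of code of your own. Each camera call takes 0.05 s, during which the arm holds its last target.

## Working session

There is one attempt and no reset: what is moved stays moved. The work goes in short steps, Python scripts to look and compute and a tool call to move; the robot and the scene stay as the last step left them, time stands still between calls to the robot, and variables do not carry over. Pictures are saved under pics/ and viewed, and the job is handed in when it is done.

Besides the shell and the picture viewer there is one more tool, called after "Request:" as a command line: name --argument value ..., lists and objects as JSON in quotes. send_rows: Moves the arm, as the interface text tells. Its arguments: {"type":"object","properties":{"motion":{"type":"string"},"newtons":{"type":"number"}},"required":["motion"]}

```bash
mkdir -p pics; ls
python3 - <<'E'
from station import *
import cv2
print(get_obs())
for c in("side","top"):
    im=read_camera(c); cv2.imwrite(f"pics/{c}0.png",im[:,:,::-1]); k=calibration(c); print(c,k)
    for n in ["lid_bar","lever_bar","bin","tray","lid","nut0","glue","screwdriver","pot","stand"]:
        try:
            r=regions_of(n,c); print(n,[(round(x["conf"],2),[round(float(v)) for v in x["point"]],int(x["region"].sum())) for x in r[:4]])
        except Exception as e: print(n,e)
E
```

```text
pics
{'t': 0.0, 'q': array([-1.44512778,  0.47783409,  0.02234971,  1.55644107, -0.01151474,
        1.10931975, -0.08309246]), 'joint_vel': array([ 0.00020598, -0.00065461, -0.00034641, -0.00044511,  0.00057095,
       -0.00118079,  0.00049129]), 'joint_torque': array([ 8.26536348e-05, -5.96450329e+01,  1.60799358e+00, -2.81199592e+01,
        1.24835011e-02,  9.56367032e-03,  4.13978611e-06]), 'eef_pos': array([0.15623916, 0.65605666, 0.23030751]), 'tool_rot': array([-4.34354974e-05,  1.16611404e-01,  9.93177176e-01, -9.36009097e-04]), 'contact_force': array([-0.26637349,  0.55043978,  0.5244476 ]), 'torque': array([ 0.0389642 , -0.05329395, -0.0006087 ]), 'gripper_width': 1.0001808236798115}
side {'mtx': array([[360.61652339,   0.        , 260.06773769],
       [  0.        , 360.61652339, 190.36092438],
       [  0.        ,   0.        ,   1.        ]]), 'k1': -0.07332631290862072, 'R': array([[-0.88279438, -0.46952051, -0.01498576],
       [-0.33290168,  0.64779369, -0.68522974],
       [ 0.3314371 , -0.59992818, -0.7281728 ]]), 't': array([0.5073516 , 0.31777333, 0.75699416])}
[... 417 characters left out ...]
mtx': array([[361.1702784 ,   0.        , 259.83935908],
       [  0.        , 361.1702784 , 195.53320632],
       [  0.        ,   0.        ,   1.        ]]), 'k1': -0.11221864707664944, 'R': array([[-0.0065903 , -0.99994158, -0.00856772],
       [-0.98097979,  0.00812704, -0.1939397 ],
       [ 0.193998  ,  0.00712664, -0.98097604]]), 't': array([-0.03332169,  0.63048018,  0.73483984])}
lid_bar [(0.95, [295, 190], 3881)]
lever_bar [(0.91, [296, 198], 4587)]
bin []
tray [(0.63, [256, 194], 14110)]
lid [(0.77, [292, 191], 3969)]
nut0 [(0.54, [256, 194], 13949)]
glue [(0.69, [214, 119], 663)]
screwdriver [(0.91, [412, 246], 595)]
pot [(0.8, [295, 133], 870)]
stand [(0.95, [254, 200], 14222)]
```

View pics/side0.png

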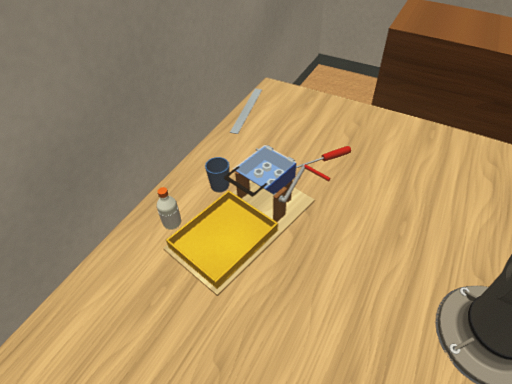

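View pics/top0.png

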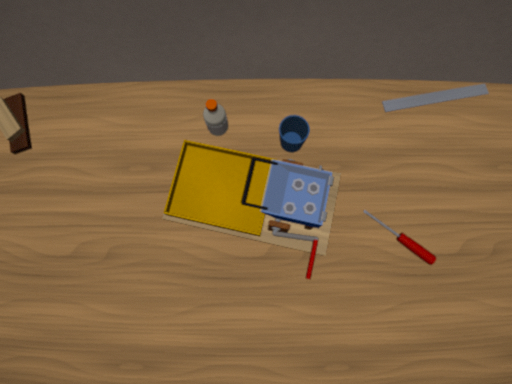

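Run:
```python
import cv2
a=cv2.imread('pics/top0.png')[90:290,180:440]; cv2.imwrite('pics/topz.png',cv2.resize(a,None,fx=3,fy=3,interpolation=cv2.INTER_CUBIC))
a=cv2.imread('pics/side0.png')[90:290,150:400]; cv2.imwrite('pics/sidez.png',cv2.resize(a,None,fx=3,fy=3,interpolation=cv2.INTER_CUBIC))
```

```text
(no output)
```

View pics/topz.png

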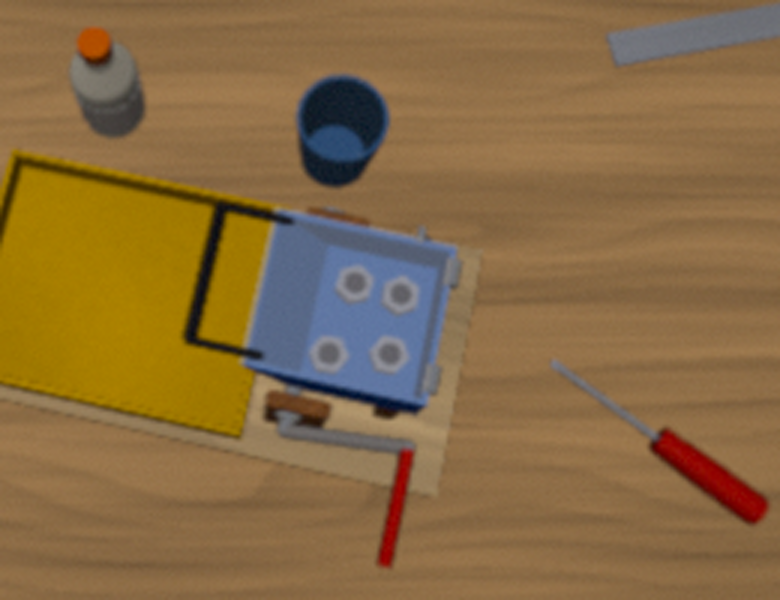

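View pics/sidez.png

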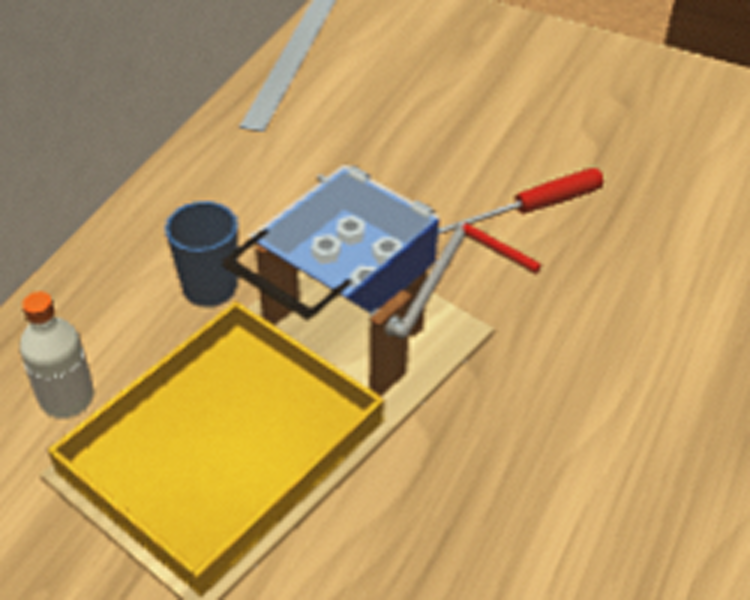

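```bash
cat > h.py <<'E'
import numpy as np
from station import *
def proj(c,X):
    k=calibration(c); P=(k['R']@np.atleast_2d(X).T).T+k['t']; s=P[:,:2]/P[:,2:]
    s=s*(1+k['k1']*(s**2).sum(1))[:,None]; m=k['mtx']
    return s*[m[0,0],m[1,1]]+[m[0,2],m[1,2]]
def S2W(p,X):
    c,s=np.cos(p[2]),np.sin(p[2]); X=np.atleast_2d(X)
    return np.c_[p[0]+c*X[:,0]-s*X[:,1],p[1]+s*X[:,0]+c*X[:,1],X[:,2]]
E
python3 - <<'E'
from h import *
from scipy.optimize import least_squares
M=np.array([[-.0845,-.077,.164],[-.1595,-.077,.164],[.046,.073,.155],[-.046,.073,.155],[.054,-.085,.150],[-.054,-.085,.150]])
T=np.array([[406,450],[386,564],[221,206],[190,341],[457,246],[421,408]])/3+[180,90]
S=np.array([[465,230],[538,268],[227,264],[311,314],[345,167],[437,214]])/3+[150,90]
def f(p,d=0): return np.r_[proj('top',S2W(p,M))-T,proj('side',S2W(p,M))-S].ravel()
r=least_squares(f,[.55,-.05,-.2],loss='soft_l1'); print(r.x,np.round(f(r.x).reshape(-1,2),1).tolist())
p=r.x; np.save('p.npy',p)
for n,X in dict(pivot=[0,0,.1],lever=[-.122,-.077,.164],lidbar=[0,.073,.155],hinge=[0,-.085,.151],leverend=[-.122,.086,.1515]).items(): print(n,S2W(p,X).round(4))
# bystanders: bench plane positions
def ray(c,uv,z):
    from scipy.optimize import fsolve
    return fsolve(lambda q:proj(c,[q[0],q[1],z])[0]-uv,[.6,0])
print('glue cap',ray('top',np.array([94,43])/3+[180,90],.125),'pot rim',ray('top',np.array([343,117])/3+[180,90],.085),'sd',ray('top',np.array([660,440])/3+[180,90],.015),ray('top',np.array([557,363])/3+[180,90],.015),ray('top',np.array([757,512])/3+[180,90],.015))
E
```

```text
[ 0.62376456 -0.08746827 -0.22581532] [[0.7, -0.1], [-0.5, 1.7], [-0.2, 0.7], [-0.3, 0.4], [-0.3, 0.9], [1.7, -0.1], [-1.0, -1.2], [-0.0, -0.2], [-1.0, -1.3], [-1.1, -0.3], [-1.1, -0.4], [0.2, 1.3]]
pivot [[ 0.6238 -0.0875  0.1   ]]
lever [[ 0.4876 -0.1352  0.164 ]]
lidbar [[ 0.6401 -0.0163  0.155 ]]
hinge [[ 0.6047 -0.1703  0.151 ]]
leverend [[0.5241 0.0237 0.1515]]
glue cap [0.81901167 0.0648152 ] pot rim [ 0.77613099 -0.11606613] sd [ 0.53942677 -0.36230212] [ 0.60057852 -0.28445593] [ 0.48231744 -0.43623776]
```

Request:
send_rows --motion "2.4 -3.3 0 0 0 0 0.3;2.4 -3.3 0 0 0 0 0.7;2.4 -3.3 0 0 0 0 0.7;2.4 -3.3 0 0 0 0 0.7;2.4 -3.3 0 0 0 0 0.7;2.4 -3.3 0 0 0 0 0.7;2.4 -3.3 0 0 0 0 0.7;2.4 -3.3 0 0 0 0 0.7;2.4 -3.3 0 0 0 0 0.7;2.4 -3.3 0 0 0 0 0.7;2.4 -3.3 0 0 0 0 0.7;2.4 -3.3 0 0 0 0 0.7;2.4 -3.3 0 0 0 0 0.7;2.4 -3.3 0 0 0 0 0.7;2.4 -3.3 0 0 0 0 0.7;2.4 -3.3 0 0 0 0 0.7;2.4 -3.3 0 0 0 0 0.7" --newtons 30

```text
t: 2.52
eef_pos: [0.5599, 0.0872, 0.2345]
tool_rot: [0.0, 0.106, 0.994, 0.006]
contact_force: [0.9, 0.5, 0.9]
gripper_width: 0.3
```

Request:
send_rows --motion "2 -2.5 0 -0.3 0 -0.4 0.7;2 -2.5 -1 -0.3 0 -0.4 0.7;2 -2.5 -1 0 0 0 0.7;1.5 -1.9 -1 0 0 0 0.7;0.5 -0.6 0 0 0 0 0.7;0 0 0 0 0 0 0.7"

```text
t: 3.02
eef_pos: [0.6479, -0.0298, 0.2053]
tool_rot: [0.005, 0.12, 0.993, -0.001]
contact_force: [0.2, -0.0, 0.2]
gripper_width: 0.301
```

```bash
cat > snap.py <<'E'
import sys,cv2
from h import *
for c,(x,y,w,h) in dict(top=(180,90,260,200),side=(150,70,250,200)).items():
    if len(sys.argv)>2 and c not in sys.argv[2]: continue
    im=read_camera(c); cv2.imwrite(f'pics/{c}_{sys.argv[1]}.png',cv2.resize(im[y:y+h,x:x+w,::-1],None,fx=3,fy=3,interpolation=cv2.INTER_CUBIC))
o=get_obs(); print(o['t'],o['eef_pos'].round(4),o['tool_rot'].round(4),o['contact_force'].round(1),o['gripper_width'])
E
python3 snap.py a
```

```text
3.1167 [ 0.6467 -0.0273  0.2054] [ 4.000e-03  1.187e-01  9.929e-01 -1.000e-04] [-0.3  0.6 -0.2] 0.30150770376802843
```

View pics/top_a.png

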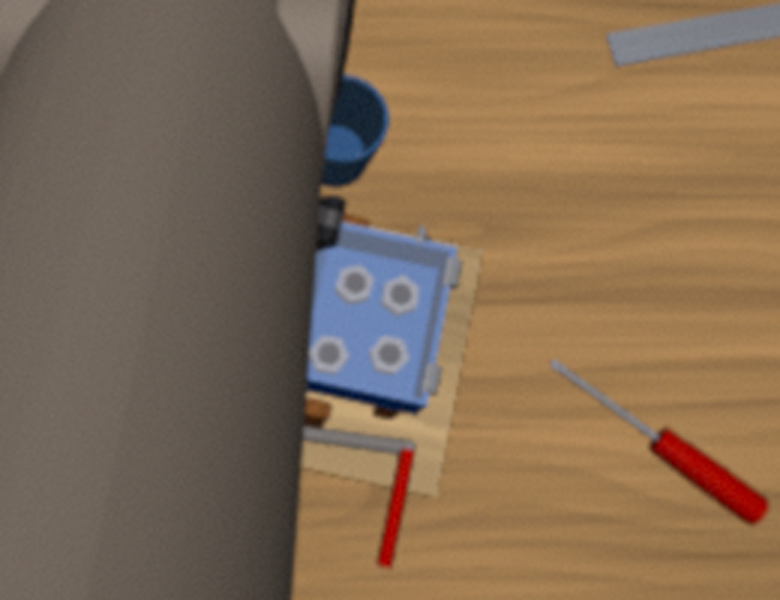

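View pics/side_a.png

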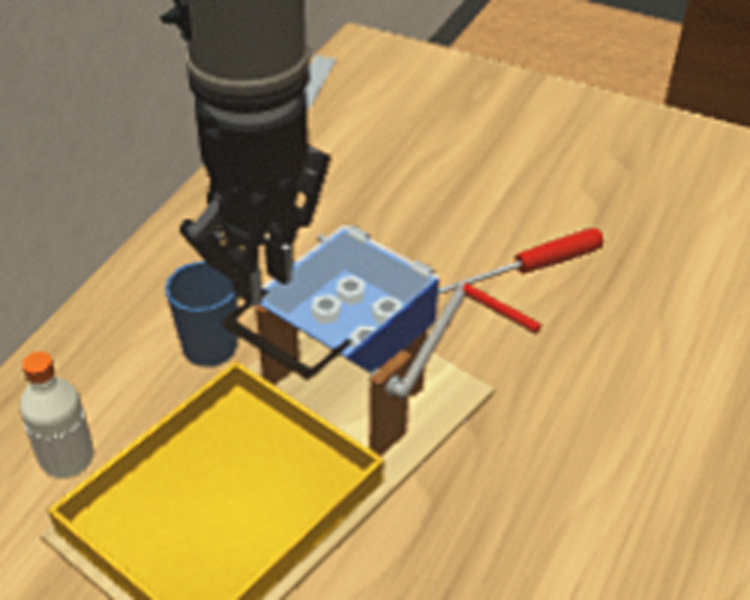

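Request:
send_rows --motion "-0.7 1.1 -1 0 0.4 0 0.7;0 0 0 0 0 0 0.7;0 0 0 0 0 0 0.7"

```text
t: 3.37
eef_pos: [0.6377, -0.0098, 0.1957]
tool_rot: [0.0, 0.116, 0.993, 0.001]
contact_force: [0.3, -0.5, 0.3]
gripper_width: 0.3
```

```bash
python3 snap.py b side
python3 - <<'E'
from h import *
o=get_obs(); p=np.load('p.npy'); c,s=np.cos(p[2]),np.sin(p[2]);d=o['eef_pos'][:2]-p[:2]
print('stand',c*d[0]+s*d[1],-s*d[0]+c*d[1])
print(proj('side',o['eef_pos']), (proj('side',o['eef_pos'])-[150,70])*3)
E
```

```text
3.4167 [ 0.6374 -0.0087  0.1954] [-3.000e-04  1.153e-01  9.933e-01  1.500e-03] [-0.   0.8 -0.3] 0.2955780633918243
stand -0.004374980819418664 0.07979734375768337
[[236.58636924 175.64985281]] [[259.75910771 316.94955843]]
```

View pics/side_b.png

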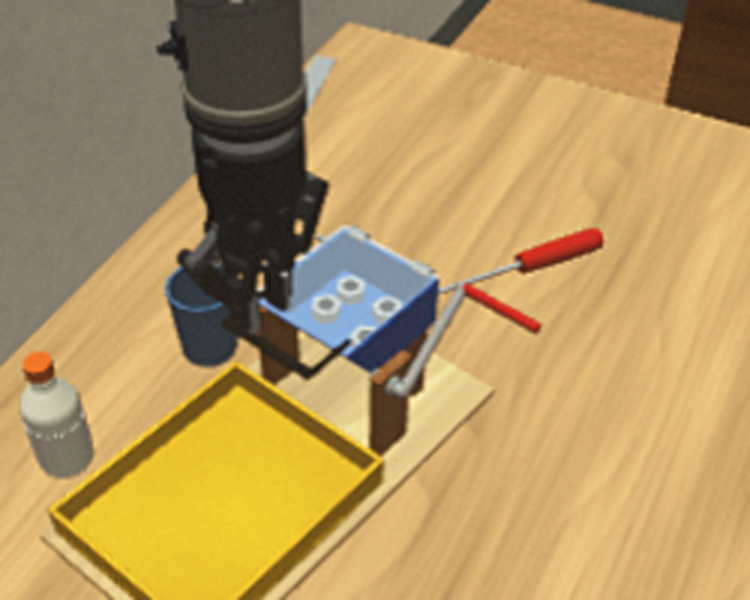

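Request:
send_rows --motion "0.2 -0.7 0 0 0 0 0.7;0 0 0 0 0 0 0.7;0 0 0 0 0 0 0.7"

```text
t: 3.67
eef_pos: [0.6391, -0.0136, 0.1961]
tool_rot: [-0.0, 0.113, 0.994, 0.002]
contact_force: [0.2, 0.3, -0.6]
gripper_width: 0.299
```

```bash
cat > w.py <<'E'
from h import *
o=get_obs(); p=np.load('p.npy'); c,s=np.cos(p[2]),np.sin(p[2]);d=o['eef_pos'][:2]-p[:2]
print('stand',round(c*d[0]+s*d[1],4),round(-s*d[0]+c*d[1],4),o['eef_pos'].round(4),o['tool_rot'].round(4),o['contact_force'].round(1),o['gripper_width'].round(3),abs(o['joint_vel']).max().round(4))
E
python3 w.py;python3 w.py
```

```text
Traceback (most recent call last):
  File "w.py", line 3, in <module>
    print('stand',round(c*d[0]+s*d[1],4),round(-s*d[0]+c*d[1],4),o['eef_pos'].round(4),o['tool_rot'].round(4),o['contact_force'].round(1),o['gripper_width'].round(3),abs(o['joint_vel']).max().round(4))
                                                                                                                                          ^^^^^^^^^^^^^^^^^^^^^^^^
AttributeError: 'float' object has no attribute 'round'
Traceback (most recent call last):
  File "w.py", line 3, in <module>
    print('stand',round(c*d[0]+s*d[1],4),round(-s*d[0]+c*d[1],4),o['eef_pos'].round(4),o['tool_rot'].round(4),o['contact_force'].round(1),o['gripper_width'].round(3),abs(o['joint_vel']).max().round(4))
                                                                                                                                          ^^^^^^^^^^^^^^^^^^^^^^^^
AttributeError: 'float' object has no attribute 'round'
```

Request:
send_rows --motion "0 0 0 0 0 0 0.7"

```text
t: 3.75
eef_pos: [0.6393, -0.0139, 0.1964]
tool_rot: [0.0, 0.113, 0.994, 0.002]
contact_force: [-0.5, -0.6, 0.6]
gripper_width: 0.304
```

```bash
python3 w.py
```

```text
Traceback (most recent call last):
  File "w.py", line 3, in <module>
    print('stand',round(c*d[0]+s*d[1],4),round(-s*d[0]+c*d[1],4),o['eef_pos'].round(4),o['tool_rot'].round(4),o['contact_force'].round(1),o['gripper_width'].round(3),abs(o['joint_vel']).max().round(4))
                                                                                                                                          ^^^^^^^^^^^^^^^^^^^^^^^^
AttributeError: 'float' object has no attribute 'round'
```

Request:
send_rows --motion "0 -0.2 -1.5 0 0 0 0.7;0 0 -1.5 0 0 0 0.7;0 0 -1 0 0 0 0.7;0 0 0 0 0 0 0.7"

```text
t: 4.08
eef_pos: [0.6407, -0.0168, 0.1568]
tool_rot: [0.002, 0.114, 0.993, 0.002]
contact_force: [-0.7, 0.5, -0.5]
gripper_width: 0.301
```

```bash
sed -i "s/o\['gripper_width'\].round(3)/round(o['gripper_width'],3)/" w.py; python3 w.py; python3 snap.py c side
```

```text
stand 0.0007 0.0726 [ 0.6407 -0.0168  0.1568] [0.0023 0.114  0.9935 0.0024] [-0.7  0.5 -0.5] 0.301 0.0159
4.1333 [ 0.6412 -0.0168  0.1577] [0.0028 0.114  0.9935 0.0024] [-0.7  0.   0.6] 0.29973166797755885
```

View pics/side_c.png

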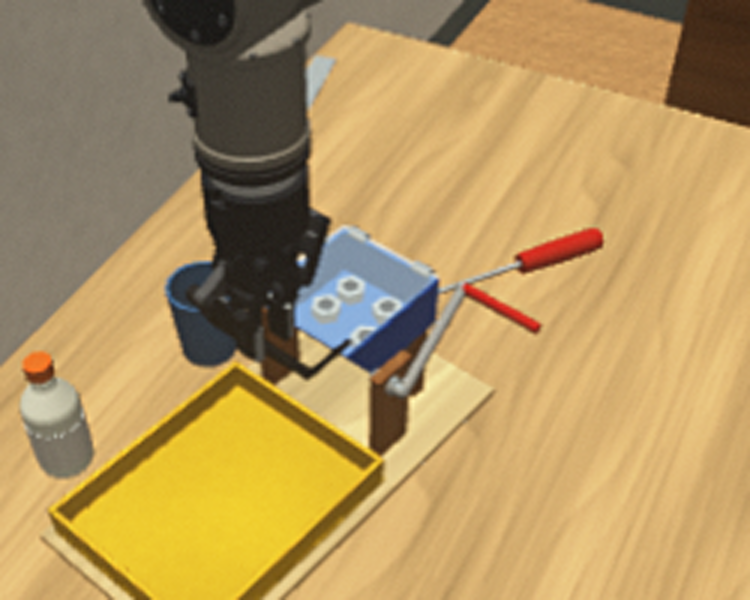

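Request:
send_rows --motion "0 0 -1 0 0 0 0.7;0 0 -0.9 0 0 0 0.7;0 0 0 0 0 0 0.7;0 0 0 0 0 0 1;0 0 0 0 0 0 1;0 0 0 0 0 0 1;0 0 0 0 0 0 1" --newtons 30

```text
t: 4.72
eef_pos: [0.6424, -0.0164, 0.1386]
tool_rot: [0.004, 0.114, 0.993, 0.003]
contact_force: [-0.1, -0.3, -2.0]
gripper_width: 0.102
```

```bash
python3 w.py; python3 snap.py d side
```

```text
stand 0.0023 0.0734 [ 0.6424 -0.0164  0.1386] [0.0039 0.1138 0.9935 0.0028] [-0.1 -0.3 -2. ] 0.102 0.002
4.7667 [ 0.6424 -0.0164  0.1387] [0.0039 0.1138 0.9935 0.0029] [ 0.2  0.6 -1.7] 0.09671354698950706
```

View pics/side_d.png

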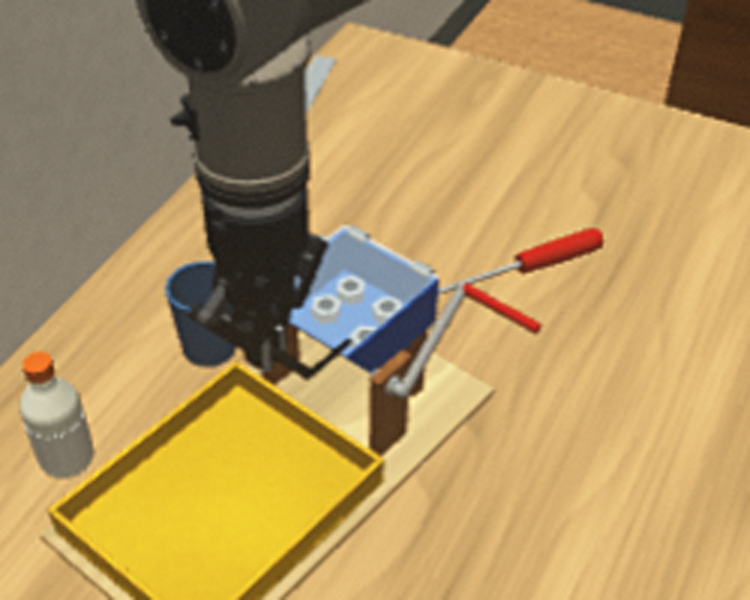

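Run:
```python
import numpy as np
R,b=.158,.0253
th=np.arange(0,2.21,.1)
y=R*np.cos(th+b)*100; z=R*np.sin(th+b)*100
for i in range(len(th)-1):
    dy=y[i+1]-y[i]; print(round(th[i+1],2),'%.2f %.2f %.2f'%(.2239*dy,.9746*dy,z[i+1]-z[i]),' abs y %.1f z %.1f'%(y[i+1]-8.5,z[i+1]+15.1-1.65))
```

```text
0.1 -0.03 -0.12 1.57  abs y 7.2 z 15.4
0.2 -0.06 -0.27 1.56  abs y 6.9 z 17.0
0.3 -0.10 -0.42 1.52  abs y 6.5 z 18.5
0.4 -0.13 -0.56 1.47  abs y 5.9 z 20.0
0.5 -0.16 -0.70 1.40  abs y 5.2 z 21.4
0.6 -0.19 -0.84 1.33  abs y 4.3 z 22.7
0.7 -0.22 -0.96 1.23  abs y 3.3 z 23.9
0.8 -0.25 -1.08 1.13  abs y 2.2 z 25.1
0.9 -0.27 -1.18 1.01  abs y 1.0 z 26.1
1.0 -0.29 -1.27 0.89  abs y -0.3 z 27.0
1.1 -0.31 -1.35 0.75  abs y -1.7 z 27.7
1.2 -0.33 -1.42 0.61  abs y -3.1 z 28.3
1.3 -0.34 -1.47 0.46  abs y -4.7 z 28.8
1.4 -0.35 -1.51 0.31  abs y -6.2 z 29.1
1.5 -0.35 -1.53 0.15  abs y -7.8 z 29.2
1.6 -0.35 -1.54 -0.01  abs y -9.4 z 29.2
1.7 -0.35 -1.53 -0.16  abs y -10.9 z 29.1
1.8 -0.35 -1.51 -0.32  abs y -12.5 z 28.7
1.9 -0.34 -1.47 -0.47  abs y -14.0 z 28.3
2.0 -0.33 -1.42 -0.62  abs y -15.4 z 27.6
2.1 -0.31 -1.35 -0.76  abs y -16.8 z 26.9
2.2 -0.29 -1.27 -0.90  abs y -18.1 z 26.0
```

Request:
send_rows --motion "0 -0.1 1.6 0 0 0 1;-0.1 -0.3 1.6 0 0 0 1;-0.1 -0.4 1.5 0 0 0 1;-0.1 -0.6 1.5 0 0 0 1;-0.2 -0.7 1.4 0 0 0 1;0 0 0 0 0 0 1"

```text
t: 5.27
eef_pos: [0.6376, -0.0375, 0.2167]
tool_rot: [0.004, 0.114, 0.994, 0.003]
contact_force: [-1.7, -0.5, -2.2]
gripper_width: 0.1
```

```bash
python3 w.py
```

```text
stand 0.0023 0.0518 [ 0.6376 -0.0375  0.2167] [0.0043 0.1137 0.9935 0.0029] [-1.7 -0.5 -2.2] 0.1 0.0505
```

Request:
send_rows --motion "-0.2 -0.8 1.3 0 0 0 1;-0.2 -1 1.2 0 0 0 1;-0.2 -1.1 1.1 0 0 0 1;-0.3 -1.2 1 0 0 0 1;-0.3 -1.3 0.9 0 0 0 1;-0.3 -1.4 0.7 0 0 0 1;0 0 0 0 0 0 1"

```text
t: 5.85
eef_pos: [0.622, -0.1052, 0.2826]
tool_rot: [0.005, 0.111, 0.994, 0.006]
contact_force: [-1.4, 0.3, -2.5]
gripper_width: 0.105
```

```bash
python3 w.py
```

```text
stand 0.0022 -0.0177 [ 0.622  -0.1052  0.2826] [0.0049 0.1113 0.9938 0.0063] [-1.4  0.3 -2.5] 0.105 0.0238
```

Request:
send_rows --motion "-0.3 -1.4 0.3 -0.3 0 0 1;-0.3 -1.5 0.2 -0.3 0 0 1;-0.35 -1.5 0 0 0 0 1;-0.35 -1.5 0.1 0 0 0 1;-0.35 -1.5 0 0 0 0 1;0 0 0 0 0 0 1"

```text
t: 6.35
eef_pos: [0.6043, -0.1813, 0.2966]
tool_rot: [0.008, 0.11, 0.994, 0.005]
contact_force: [3.2, -0.7, -4.5]
gripper_width: 0.099
```

```bash
python3 w.py; python3 snap.py e
```

```text
stand 0.002 -0.0958 [ 0.6043 -0.1813  0.2966] [0.0078 0.11   0.9939 0.0053] [ 3.2 -0.7 -4.5] 0.099 0.0274
6.45 [ 0.6052 -0.1778  0.2965] [0.0074 0.1084 0.9941 0.0062] [1.3 0.1 1.4] 0.1001764835559305
```

View pics/side_e.png

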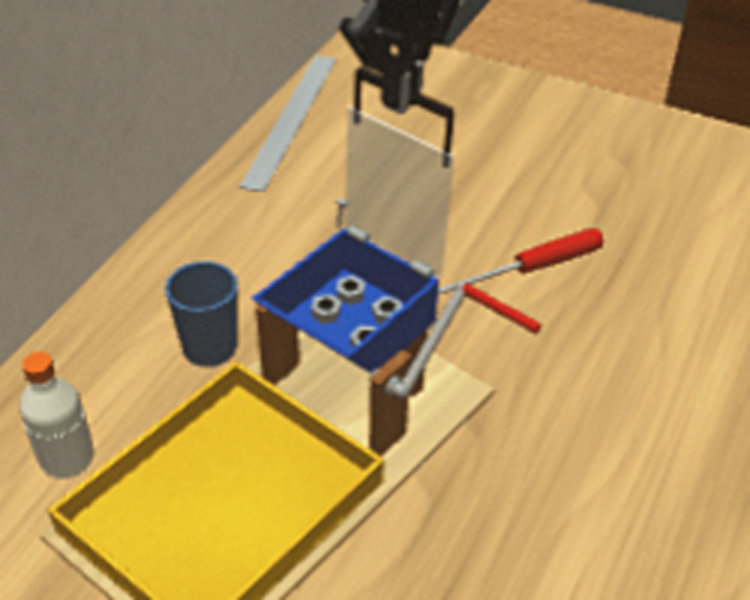

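Request:
send_rows --motion "-0.35 -1.5 -0.2 -0.3 0 0 1;-0.35 -1.5 -0.4 -0.3 0 0 1;-0.35 -1.5 -0.5 0 0 0 1;-0.35 -1.4 -0.7 0 0 0 1;-0.3 -1.4 -0.8 0 0 0 1;0 0 0 0 0 0 1"

```text
t: 6.95
eef_pos: [0.5884, -0.2504, 0.2723]
tool_rot: [0.008, 0.104, 0.994, 0.001]
contact_force: [2.7, -1.8, -0.4]
gripper_width: 0.101
```

```bash
python3 w.py; python3 snap.py f side
```

```text
stand 0.002 -0.1667 [ 0.5884 -0.2504  0.2723] [0.0082 0.1045 0.9945 0.0011] [ 2.7 -1.8 -0.4] 0.101 0.031
7.0 [ 0.5888 -0.2492  0.273 ] [0.008  0.1039 0.9946 0.0013] [ 1.2 -0.9  2.2] 0.10393042395498188
```

View pics/side_f.png

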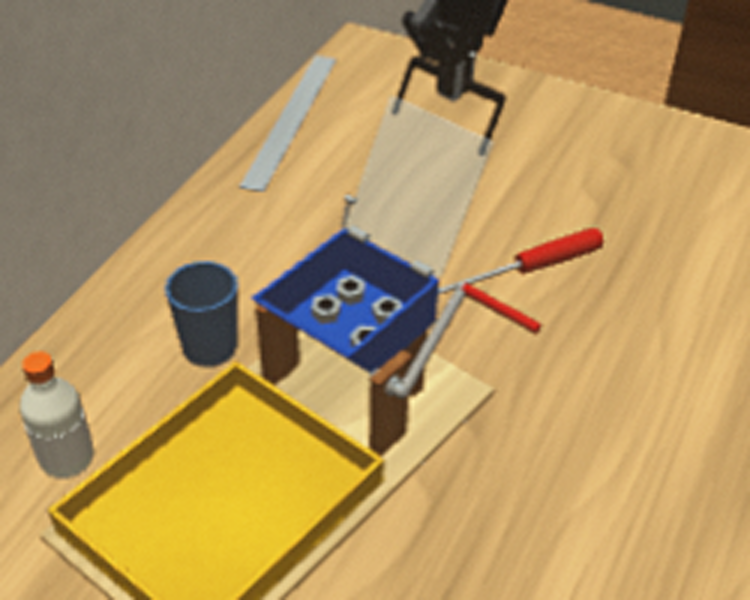

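Request:
send_rows --motion "-0.15 -0.7 -0.4 0 0 0 1;-0.15 -0.6 -0.4 0 0 0 1;0 0 0 0 0 0 1;0 0 0 0 0 0 0.75;0 0 0 0 0 0 0.65;0 0 0 0 0 0 0.65;0 0 2 0 0 0 0.65;0 0 2.5 0 0 0 0.65;0 0 2.5 0 0 0 0.65;0 0 0 0 0 0 0.65"

```text
t: 7.83
eef_pos: [0.5845, -0.2586, 0.3346]
tool_rot: [0.004, 0.1, 0.995, 0.002]
contact_force: [0.2, -0.5, 0.7]
gripper_width: 0.348
```

```bash
python3 w.py; python3 snap.py g
```

```text
stand 0.0001 -0.1756 [ 0.5845 -0.2586  0.3346] [0.0038 0.1001 0.995  0.0018] [ 0.2 -0.5  0.7] 0.348 0.0585
7.9333 [ 0.5832 -0.2576  0.3305] [0.0012 0.0999 0.995  0.0025] [-0.5 -0.4 -1.3] 0.3503097994359759
```

View pics/side_g.png

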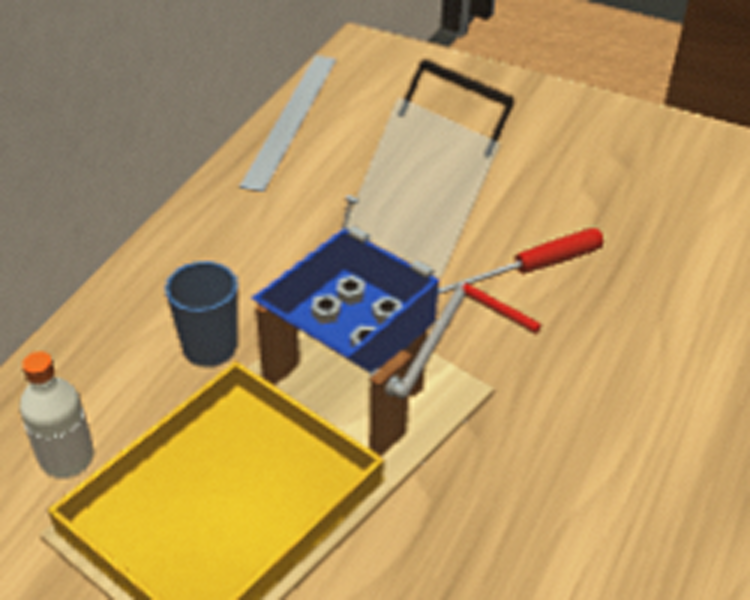

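View pics/top_g.png

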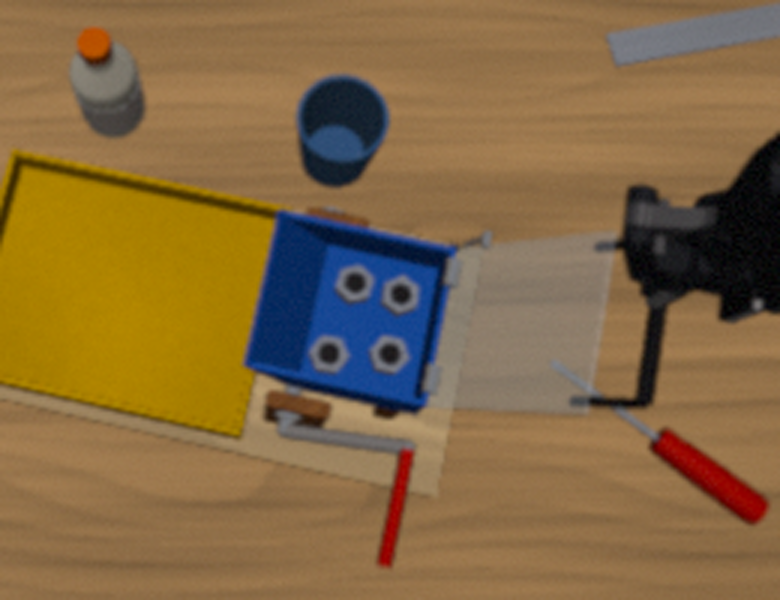

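Request:
send_rows --motion "-3 2 0 0 0 -0.7 0.6;-3 3.3 0 0 0 -0.7 0.6;-2.8 3.5 -2 0 0 0 0.6;-1.8 2.5 -3 0 0 0 0.6;-0.6 1 -3 0 0 0 0.6;0 0 -2 0 0 0 0.6;0 0 0 0 0 0 0.6;0 0 0 0 0 0 0.6"

```text
t: 8.6
eef_pos: [0.466, -0.1329, 0.2229]
tool_rot: [-0.005, 0.11, 0.994, 0.002]
contact_force: [0.3, -0.8, -0.2]
gripper_width: 0.404
```

```bash
python3 w.py; python3 snap.py h
```

```text
stand -0.1436 -0.0797 [ 0.466  -0.1329  0.2229] [-0.0048  0.11    0.9939  0.0018] [ 0.3 -0.8 -0.2] 0.404 0.0413
8.7 [ 0.467  -0.1337  0.2239] [-0.0038  0.1105  0.9939  0.0017] [0.1 0.4 0.7] 0.40082883243166173
```

View pics/side_h.png

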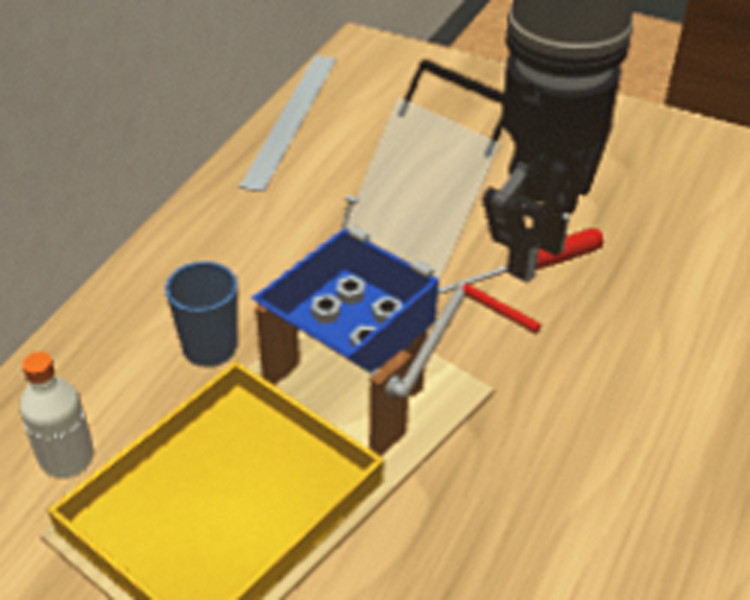

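View pics/top_h.png

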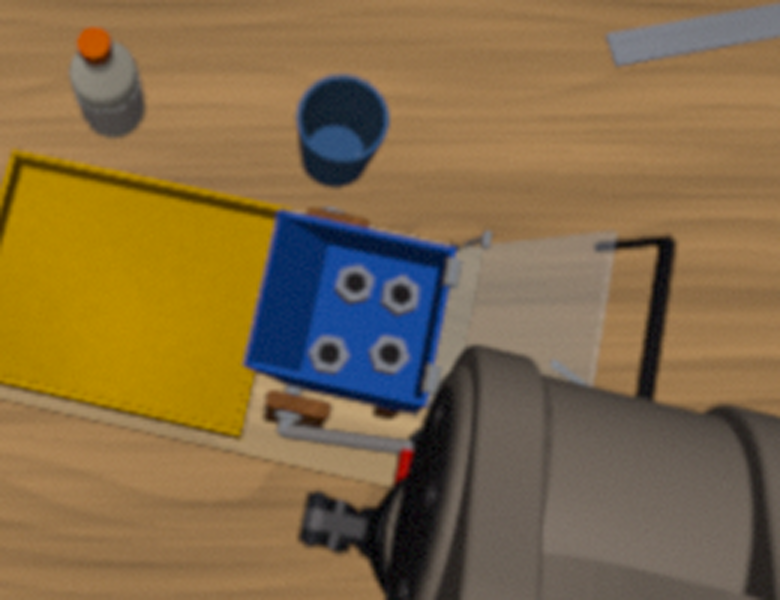

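Request:
send_rows --motion "0.3 0.2 -2 0 -0.4 0 0.6;0 0 -2 0 0 0 0.6;0 0 0 0 0 0 0.6;0 0 0 0 0 0 0.6"

```text
t: 9.03
eef_pos: [0.476, -0.1349, 0.1886]
tool_rot: [0.005, 0.112, 0.994, 0.001]
contact_force: [-0.1, -0.1, -0.6]
gripper_width: 0.401
```

```bash
python3 w.py; python3 snap.py i side
```

```text
stand -0.1334 -0.0793 [ 0.476  -0.1349  0.1886] [0.0055 0.1121 0.9937 0.0015] [-0.1 -0.1 -0.6] 0.401 0.0143
9.0833 [ 0.476  -0.1349  0.1887] [0.0055 0.1121 0.9937 0.0015] [-0.5  0.7 -0.1] 0.4012671986108841
```

View pics/side_i.png

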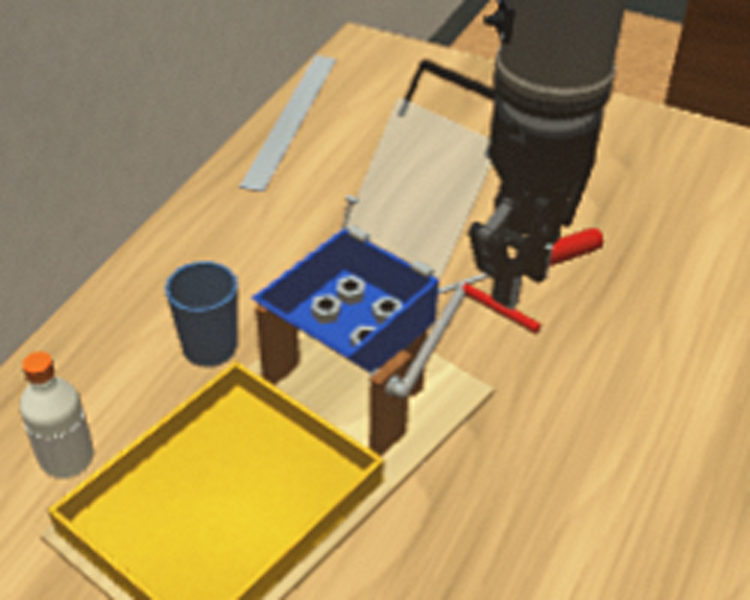

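Request:
send_rows --motion "-0.5 0.4 -1 0 0.6 0 0.6;0 0 -0.5 0 0 0 0.6;0 0 0 0 0 0 0.6;0 0 0 0 0 0 0.6"

```text
t: 9.42
eef_pos: [0.4729, -0.1315, 0.1759]
tool_rot: [0.003, 0.113, 0.994, 0.001]
contact_force: [-0.1, -0.3, -0.2]
gripper_width: 0.397
```

```bash
python3 w.py; python3 snap.py j side
python3 - <<'E'
from h import *
import cv2
p=np.load('p.npy');o=get_obs();e=o['eef_pos']
im=cv2.imread('pics/side_j.png')
def dot(X,col):
    u=(proj('side',X)[0]-[150,70])*3; cv2.circle(im,tuple(int(v) for v in u),3,col,-1)
u=np.array([.2239,.9746,0])
dot(e,(0,255,0));dot(e+.017*u,(255,255,0));dot(e-.017*u,(255,0,255))
dot(S2W(p,[-.14,-.077,.164])[0],(255,255,255)); dot(S2W(p,[-.0845,-.077,.164])[0],(255,255,255)); dot(S2W(p,[-.1595,-.077,.164])[0],(255,255,255))
cv2.imwrite('pics/side_j2.png',cv2.resize(im[150:400,350:650],None,fx=2.5,fy=2.4))
E
```

```text
stand -0.1371 -0.0767 [ 0.4729 -0.1315  0.1759] [0.0026 0.1126 0.9936 0.001 ] [-0.1 -0.3 -0.2] 0.397 0.0053
9.4667 [ 0.473  -0.1315  0.1759] [0.0027 0.1126 0.9936 0.001 ] [0.2 0.4 0.3] 0.3966755050933849
```

View pics/side_j2.png

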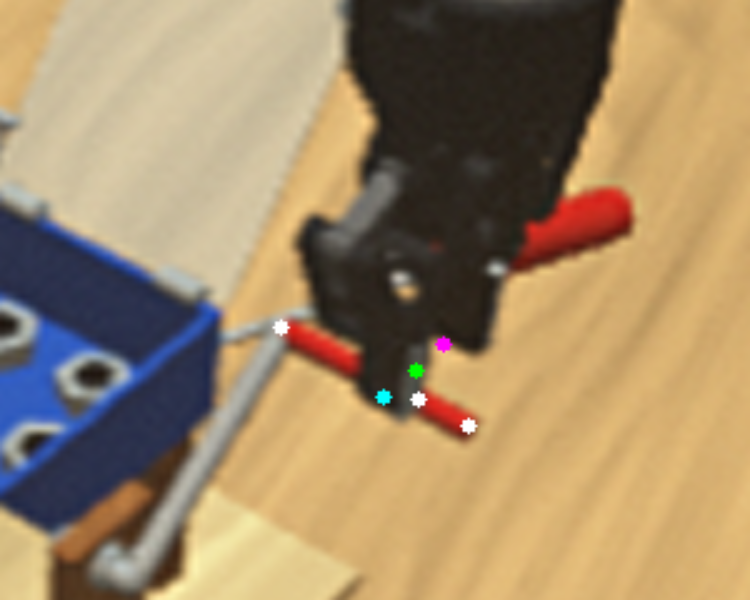

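Request:
send_rows --motion "0 0 -1 0 0 0 0.6;0 0 -1 0 0 0 0.6;0 0 -0.9 0 0 0 0.6;0 0 0 0 0 0 0.6;0 0 0 0 0 0 1;0 0 0 0 0 0 1;0 0 0 0 0 0 1;0 0 0 0 0 0 1" --newtons 40

```text
t: 10.13
eef_pos: [0.4729, -0.1307, 0.1437]
tool_rot: [0.002, 0.112, 0.994, 0.001]
contact_force: [0.5, -0.3, -0.8]
gripper_width: 0.105
```

```bash
python3 w.py; python3 snap.py k side
python3 - <<'E'
import numpy as np
R=.1;a0=np.arctan2(.064,-.077);print(a0)
f=np.arange(0,1.91,.1);y=10*np.cos(a0-f);z=10*np.sin(a0-f)
for i in range(len(f)-1):
    d=y[i+1]-y[i];print(round(f[i+1],2),'%.2f %.2f %.2f'%(.2239*d,.9746*d,z[i+1]-z[i]),'bar y %.2f z %.2f'%(y[i+1],z[i+1]+10))
E
```

```text
stand -0.1374 -0.0759 [ 0.4729 -0.1307  0.1437] [0.0022 0.1124 0.9937 0.0015] [ 0.5 -0.3 -0.8] 0.105 0.0023
10.1833 [ 0.4728 -0.1307  0.1436] [0.0022 0.1124 0.9937 0.0014] [-0.1  1.1 -0.7] 0.09837495405290379
2.448133149074566
0.1 0.15 0.66 0.74 bar y -7.01 z 17.13
0.2 0.17 0.73 0.66 bar y -6.27 z 17.79
0.3 0.18 0.79 0.59 bar y -5.46 z 18.38
0.4 0.19 0.84 0.50 bar y -4.59 z 18.88
0.5 0.20 0.89 0.41 bar y -3.68 z 19.30
0.6 0.21 0.92 0.32 bar y -2.74 z 19.62
0.7 0.22 0.95 0.23 bar y -1.76 z 19.84
0.8 0.22 0.97 0.13 bar y -0.77 z 19.97
0.9 0.22 0.97 0.03 bar y 0.23 z 20.00
1.0 0.22 0.97 -0.07 bar y 1.22 z 19.92
1.1 0.22 0.96 -0.17 bar y 2.21 z 19.75
1.2 0.22 0.94 -0.27 bar y 3.17 z 19.48
1.3 0.21 0.91 -0.36 bar y 4.10 z 19.12
1.4 0.20 0.87 -0.46 bar y 4.99 z 18.66
1.5 0.19 0.82 -0.54 bar y 5.83 z 18.12
1.6 0.18 0.76 -0.62 bar y 6.61 z 17.50
1.7 0.16 0.70 -0.70 bar y 7.33 z 16.80
1.8 0.14 0.63 -0.77 bar y 7.97 z 16.04
1.9 0.13 0.55 -0.83 bar y 8.53 z 15.21
```

View pics/side_k.png

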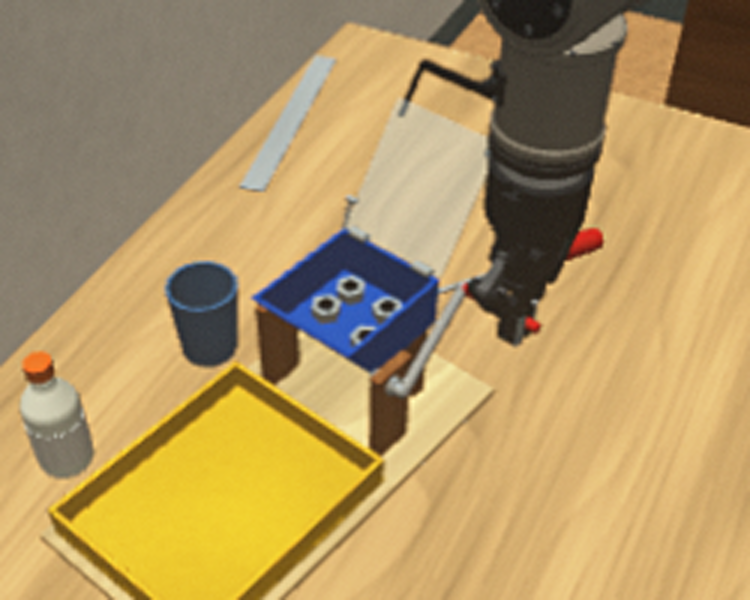

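Request:
send_rows --motion "0.15 0.65 0.75 0 0 0 1;0.15 0.75 0.65 0 0 0 1;0.2 0.8 0.6 0 0 0 1;0.2 0.85 0.5 0 0 0 1;0 0 0 0 0 0 1"

```text
t: 10.6
eef_pos: [0.4796, -0.1018, 0.1694]
tool_rot: [0.003, 0.114, 0.994, -0.002]
contact_force: [3.1, 0.1, -8.7]
gripper_width: 0.099
```

```bash
python3 w.py; python3 snap.py l side
```

```text
stand -0.1373 -0.0462 [ 0.4796 -0.1018  0.1694] [ 0.0025  0.1138  0.9935 -0.0017] [ 3.1  0.1 -8.7] 0.099 0.0232
10.65 [ 0.4795 -0.1022  0.1691] [ 0.0026  0.1139  0.9935 -0.0017] [ 1.9 -1.2 -4.2] 0.09858281208184838
```

View pics/side_l.png

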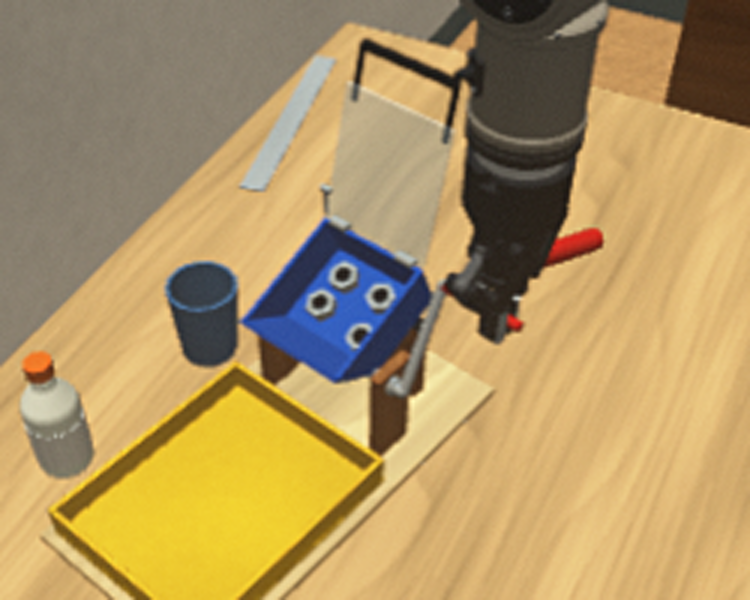

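```bash
python3 snap.py m top
```

```text
10.7 [ 0.4794 -0.1027  0.1689] [ 0.0026  0.1141  0.9935 -0.0017] [ 1.9  0.  -6. ] 0.10433234565973482
```

View pics/top_m.png

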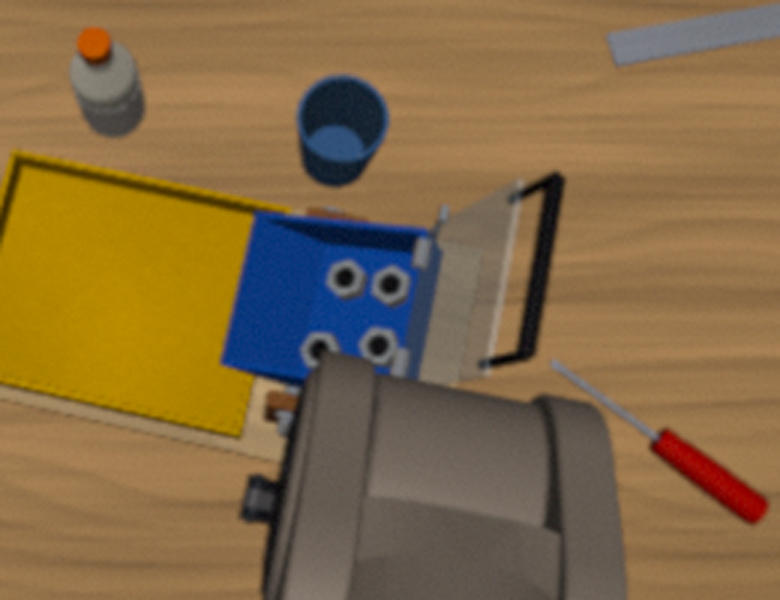

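Request:
send_rows --motion "0.2 0.9 0.4 0 0 0 1;0.2 0.9 0.3 0 0 0 1;0.2 0.95 0.2 0 0 0 1;0.2 0.95 0.1 0 0 0 1;0.2 1 0 0 0 0 1;0 0 0 0 0 0 1"

```text
t: 11.2
eef_pos: [0.4879, -0.0667, 0.1815]
tool_rot: [0.003, 0.12, 0.993, -0.008]
contact_force: [4.3, 0.0, -12.2]
gripper_width: 0.098
```

```bash
python3 w.py; python3 snap.py n side
```

```text
stand -0.1371 -0.0102 [ 0.4879 -0.0667  0.1815] [ 0.0031  0.1197  0.9928 -0.0076] [  4.3   0.  -12.2] 0.098 0.0281
11.25 [ 0.4876 -0.0675  0.1813] [ 0.0031  0.12    0.9927 -0.0077] [ 2.  -1.2 -2.3] 0.10528145675991556
```

View pics/side_n.png

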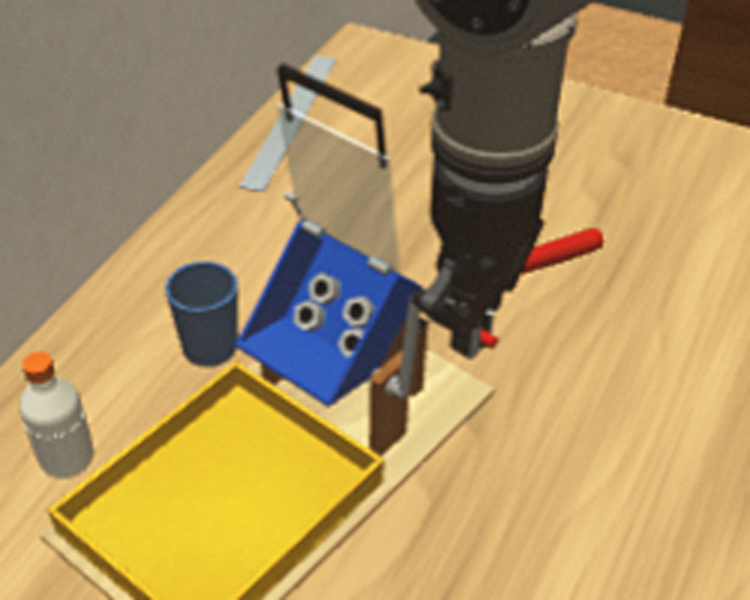

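Request:
send_rows --motion "0.2 1 0 0.4 0 0 1;0.2 1 -0.1 0.4 0 0 1;0.2 1 -0.3 0.2 0 0 1;0.2 1 -0.3 0.2 0 0 1;0.2 0.95 -0.4 0.2 0 0 1;0 0 0 0 0 0 1"

```text
t: 11.75
eef_pos: [0.4978, -0.0238, 0.1748]
tool_rot: [0.002, 0.124, 0.992, 0.004]
contact_force: [2.0, -2.4, -4.4]
gripper_width: 0.098
```

```bash
python3 w.py; python3 snap.py o side
```

```text
stand -0.137 0.0338 [ 0.4978 -0.0238  0.1748] [0.0024 0.1237 0.9923 0.0038] [ 2.  -2.4 -4.4] 0.098 0.0251
11.8 [ 0.4976 -0.0247  0.1751] [0.0024 0.1241 0.9923 0.0037] [ 0.1 -0.4  0.2] 0.09685949008990798
```

View pics/side_o.png

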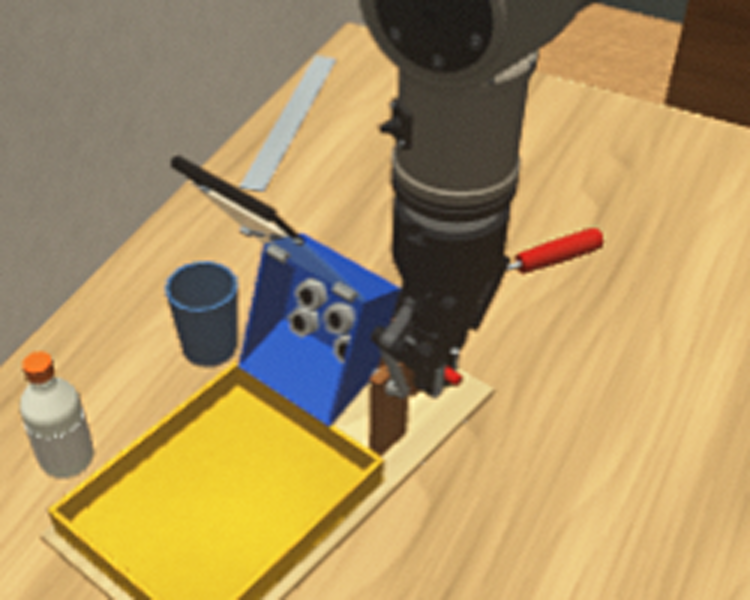

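Request:
send_rows --motion "0.2 0.9 -0.4 -0.2 0 0.3 1;0.2 0.9 -0.5 -0.2 0 0.3 1;0.2 0.85 -0.55 0 0 0 1;0.2 0.8 -0.65 0 0 0 1;0.2 0.7 -0.7 0 0 0 1;0.1 0.65 -0.8 0 0 0 1;0 0 0 0 0 0 1;0 0 0 0 0 0 1"

```text
t: 12.47
eef_pos: [0.5087, 0.023, 0.1372]
tool_rot: [0.003, 0.121, 0.993, -0.0]
contact_force: [0.3, -0.9, 1.3]
gripper_width: 0.099
```

```bash
python3 w.py; python3 snap.py p side
```

```text
stand -0.1368 0.0819 [0.5087 0.023  0.1372] [ 2.600e-03  1.211e-01  9.926e-01 -4.000e-04] [ 0.3 -0.9  1.3] 0.099 0.0245
12.5167 [0.5087 0.023  0.1372] [ 2.600e-03  1.210e-01  9.926e-01 -4.000e-04] [ 2.   0.5 -3.5] 0.0979095572602117
```

View pics/side_p.png

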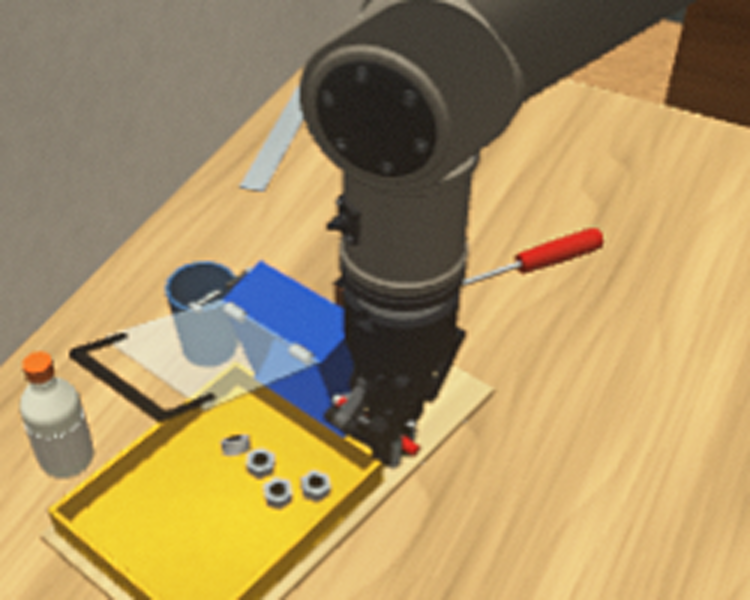

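Request:
send_rows --motion "-0.1 -0.65 0.8 0 0 0 1;-0.2 -0.7 0.7 0 0 0 1;-0.2 -0.75 0.65 0 0 0 1;-0.2 -0.8 0.55 0 0 0 1;-0.2 -0.87 0.45 0 0 0 1;-0.2 -0.9 0.35 0 0 0 1;0 0 0 0 0 0 1"

```text
t: 13.1
eef_pos: [0.4974, -0.0259, 0.1766]
tool_rot: [0.004, 0.121, 0.993, 0.002]
contact_force: [2.5, -1.9, -6.2]
gripper_width: 0.096
```

```bash
python3 w.py
```

```text
stand -0.1369 0.0317 [ 0.4974 -0.0259  0.1766] [0.0043 0.1213 0.9926 0.0024] [ 2.5 -1.9 -6.2] 0.096 0.0093
```

Request:
send_rows --motion "-0.2 -0.95 0.1 0 0 0 1;-0.2 -0.95 0.1 0 0 0 1;-0.2 -0.97 0.05 0 0 0 1;-0.2 -0.97 -0.05 0 0 0 1;-0.2 -0.97 -0.2 0 0 0 1;-0.2 -0.95 -0.25 0 0 0 1;0 0 0 0 0 0 1"

```text
t: 13.68
eef_pos: [0.4848, -0.0805, 0.1793]
tool_rot: [0.005, 0.12, 0.993, 0.009]
contact_force: [3.6, -0.4, -5.2]
gripper_width: 0.094
```

```bash
python3 w.py; python3 snap.py q side
```

```text
stand -0.137 -0.0243 [ 0.4848 -0.0805  0.1793] [0.0048 0.1196 0.9928 0.0085] [ 3.6 -0.4 -5.2] 0.094 0.0194
13.7333 [ 0.4849 -0.0801  0.1794] [0.0047 0.1194 0.9928 0.0084] [ 0.9 -1.6  0.3] 0.10139647141022493
```

View pics/side_q.png

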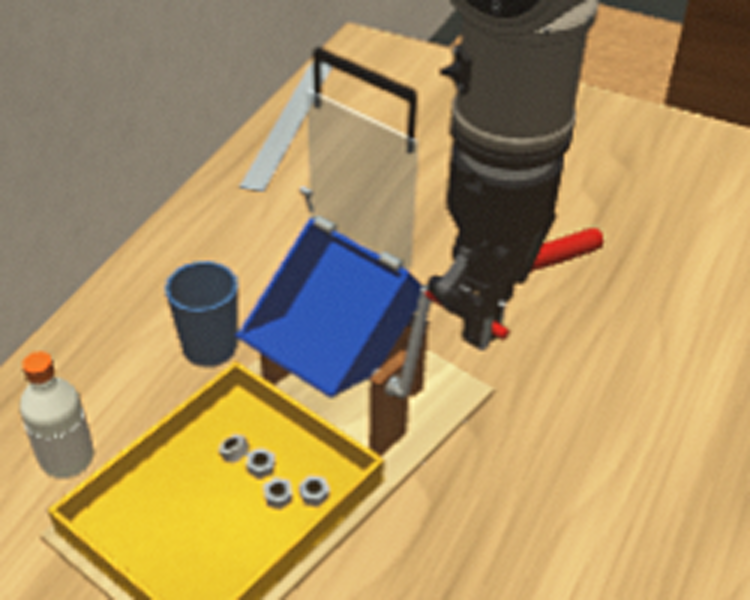

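Request:
send_rows --motion "-0.2 -0.9 -0.4 -0.3 0 0 1;-0.2 -0.9 -0.45 -0.3 0 0 1;-0.2 -0.85 -0.5 -0.3 0 0 1;-0.2 -0.8 -0.6 0 0 0 1;-0.15 -0.75 -0.65 0 0 0 1;-0.1 -0.5 -0.55 0 0 0 1;0 0 0 0 0 0 1;0 0 0 0 0 0 1"

```text
t: 14.4
eef_pos: [0.4735, -0.1297, 0.146]
tool_rot: [0.005, 0.119, 0.993, 0.0]
contact_force: [0.4, 1.5, 0.1]
gripper_width: 0.098
```

```bash
python3 w.py; python3 snap.py r side
```

```text
stand -0.137 -0.0748 [ 0.4735 -0.1297  0.146 ] [4.600e-03 1.189e-01 9.929e-01 4.000e-04] [0.4 1.5 0.1] 0.098 0.017
14.45 [ 0.4735 -0.1297  0.146 ] [4.600e-03 1.189e-01 9.929e-01 3.000e-04] [ 3.   0.4 -3.3] 0.09856055099613323
```

View pics/side_r.png

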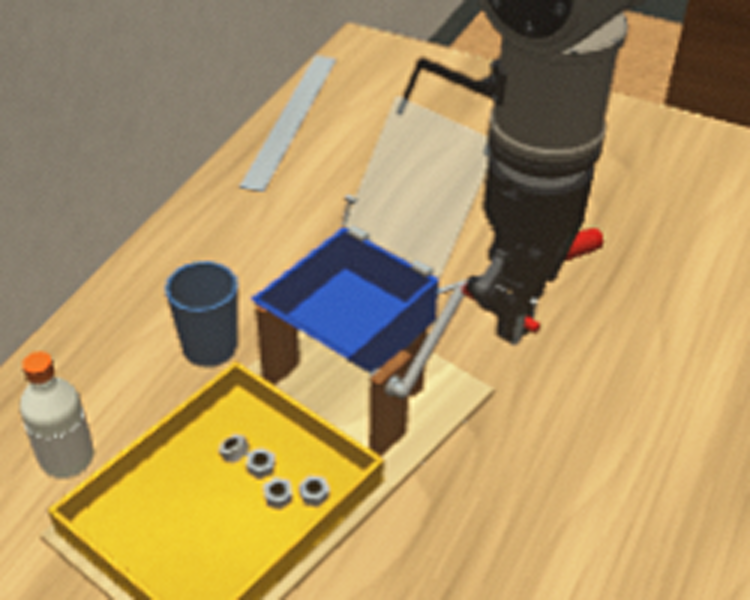

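Request:
send_rows --motion "0 -0.15 -0.15 0 0 0 1;0 0 0 0 0 0 1;0 0 0 0 0 0 0.8;0 0 0 0 0 0 0.6;0 0 0 0 0 0 0.6;0 0 1 0 0 0 0.6;0 0 2 0 0 0 0.6;0 0 2.5 0 0 0 0.6;-0.5 -0.5 2.5 0 0 0 0.6;-0.5 -1 2.5 0 0 0 0.6;0 0 0 0 0 0 0.6"

```text
t: 15.37
eef_pos: [0.4596, -0.1482, 0.2556]
tool_rot: [0.001, 0.119, 0.993, -0.002]
contact_force: [0.5, -0.2, 0.3]
gripper_width: 0.401
```

```bash
python3 w.py; python3 snap.py s
```

```text
stand -0.1464 -0.0959 [ 0.4596 -0.1482  0.2556] [ 0.0012  0.1191  0.9929 -0.0015] [ 0.5 -0.2  0.3] 0.401 0.0399
15.4667 [ 0.4587 -0.1459  0.252 ] [-0.001   0.1182  0.993  -0.0011] [ 0.2  0.  -0.1] 0.3960087239731749
```

View pics/side_s.png

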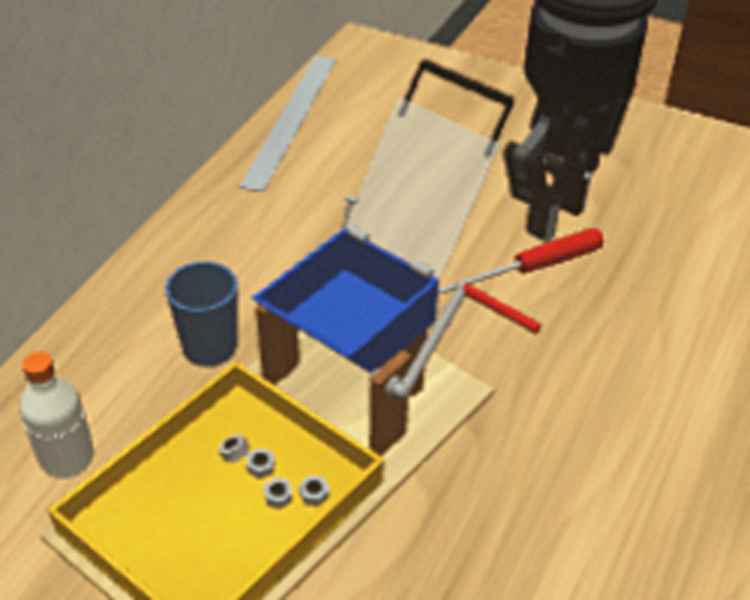

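View pics/top_s.png

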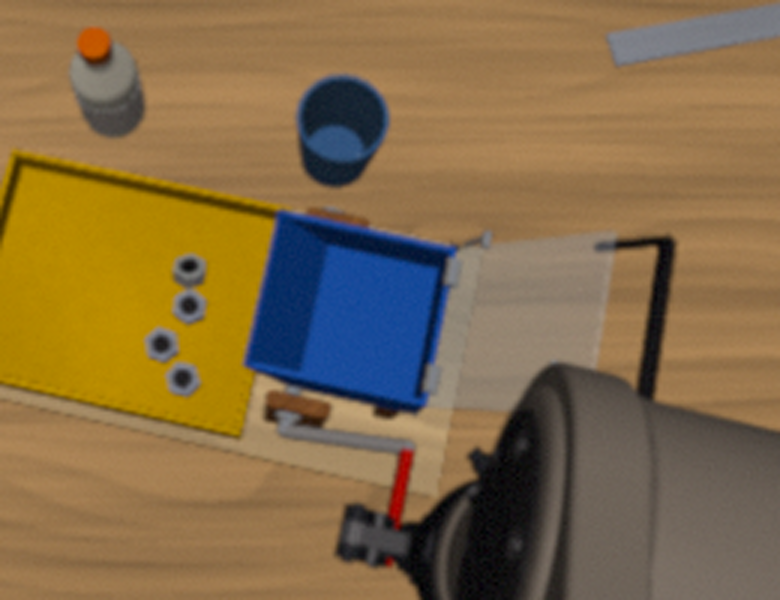

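The nuts, the bin and the lid match what's wanted, and the bin sits at the same pixels as at the start. I'll let the arm settle, then hand in.

Request:
send_rows --motion "0 0 0 0 0 0 0.6;0 0 0 0 0 0 0.6;0 0 0 0 0 0 0.6"

```text
t: 15.72
eef_pos: [0.4573, -0.1447, 0.25]
tool_rot: [-0.003, 0.118, 0.993, -0.001]
contact_force: [0.4, 0.1, -0.3]
gripper_width: 0.4
```

```bash
python3 -c "
from station import *
print(get_obs()['contact_force'],get_obs()['t']); print(hand_in())"
```

```text
[ 0.39716789  0.09402633 -0.28542439] 15.7167
the job is handed in; nothing more can be done
None
```

I handed the job in at 15.7 s, and the last pictures from both cameras show everything the task asks for; the hand-in itself gave no verdict.

- **What I did:** I pinched the lid bar and carried it round to about 2.17 rad. After I let go, the lid stayed back by itself. Then I pinched the red lever bar, tipped the bin to about 1.83 rad, brought it back level, let go and lifted clear.
- **Last checks:**
  - All four nuts are in the yellow tray and did not move over the last pictures. One appears slightly tilted, perhaps leaning on its neighbour, but it looks well below the rim.
  - The bin is empty and in the same place in the picture as at the start, with the lid fully back.
  - The bottle, cup and screwdriver have not visibly moved.
  - The contact force on the tool is about zero.
- **Disagreements:** There was nothing beyond small differences. The tool read 2 to 6 mm higher than the planned arcs in places, which I put down to the bars sliding in the pads.

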